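# Charge the clamp pump and lock the valve

## Task

Charge the bench's hand pump with the fingertips: press its round palm plunger all the way down and let it spring right back up, again and again, until the thin steel indicator pin beside it has risen fully out of its sleeve. Then push the toggle lever on the separate valve block right over to its other side, to lock the pressure in, and leave the plunger and lever free. Do not touch the indicator pin, and leave everything else on the bench where it stands.

Things in the scene. Friction and masses are not known exactly. Their poses are not given: they have to be found in the camera images.
- pump: Grey cast hand pump, bolted down: block 90 (x) by 160 (y) by 60 mm high on a thin flange 114 by 184 mm. Origin: centre of its underside, on the bench; z up. In its frame the plunger axis stands at x 0, y -35 mm and the indicator pin at x 0, y +45 mm, both upright. A flat brass plug on its top is only decoration.
- plunger_top (a point): Centre of the top of the palm plunger, a black mushroom head of 40 mm diameter; 95 mm above the bench when up. The point goes down with the plunger.
- plunger (a joint): Travel of the plunger in m: 0 up, 0.015 pressed down to its stop. A spring lifts it: 5 N at the top, up to 17 N at the bottom. Each full press and full return advances the pin one 6 mm ratchet step, on the way down (the first step may be 4 to 10 mm). Presses under 13 mm or incomplete returns may gain nothing. Extra presses once the pin is out do no harm.
- pin (a joint): Height of the indicator pin in m above its sunk position: 0.029 to 0.030 is fully out and as far as pumping takes it. Starts somewhere between 0 and 0.012, so 3 to 5 full presses are needed. It stays wherever the ratchet has put it. Must not be touched.
- pin_tip (a point): Top of the indicator pin, a steel pin of 10 mm diameter with a 13 mm cap, in a short dark sleeve 6 mm high. 71 mm above the bench when sunk, 101 mm when fully out. A thin dark rubber ring round the pin comes out of the sleeve by the last step: fully out, it shows just above the sleeve.
- lever_base: Grey valve block, fixed to the bench, 70 (x) by 50 (y) by 25 mm high, 17 cm to one side or the other of the pump (either side). Origin: centre of its underside, z up. The toggle lever turns about the block's own y axis, 22 mm above the bench over the block's centre.
- lever (a joint): Angle of the lever in rad: 0 as found, leaning 0.5 rad from upright towards the block's -x (roughly towards the robot); 1.0 right over, leaning 0.5 rad towards the block's +x. Stays where it is left; turning takes about 1 N at the tip.
- lever_tip (a point): Centre of the black ball (26 mm diameter) on the end of the lever's 10 mm steel rod, 80 mm from the hinge; 92 mm above the bench at both ends of its swing, 102 mm when upright.
- jar: Bystander: loose grey jar with white cap, 56 mm diameter, 65 mm high, standing about 17 cm from the pump on the side away from the valve block. Origin: centre of its underside.
- collar: Bystander: loose steel collar, 40 mm diameter, 18 mm high, close to the pump on the robot's side. Origin: centre of its underside.
- clip: Bystander: loose white plastic L clip, 40 mm long, 12 mm high, close behind the pump. Origin: centre of its underside.
- plate: Bystander: loose grey metal jig plate, 170 by 200 mm plus two tabs, 8 mm thick, rows of white pins up to 36 mm high, on the right. Origin: centre of its underside.
- tray: Bystander: empty red tray, 160 by 260 mm, 55 mm high, at the far side of the bench. Origin: centre of its underside.
- bin: Bystander: clear open bin of white clips, 170 by 200 mm, 90 mm high, on the left. Origin: centre of its underside.
- screwdriver: Bystander: black-handled screwdriver, 200 mm long, lying at the far left. Origin: under its middle.
There are look-alikes about, which are no part of the job. Leave any orange or turquoise look-alike of the pump alone.

How it is judged:
By the outcome, as a careful person would: the job done as asked, in the order asked, and still so for the second after the job is handed in, with the robot touching nothing.
It also fails if it takes over 54 s, if anything falls off the work surface, if the arm or the gripper's body presses on something with over 40 N, if the wrist force passes 120 N, or if a joint passes its speed limit or range.

## Robot

A 6-joint arm with a two-finger parallel gripper is mounted at the origin on the work surface. World frame = base frame: x ahead of the robot, y to its left, z up, the work surface at z = 0. Lengths are in mm, angles in degrees, forces in N, time in s.
With the tool pointing down it reaches from about 350 to 850 mm from the base axis. Payload 8.1 kg.
Tool frame: the origin (TCP) lies at the very end of the fingers, on their centre line; the grasp point (between the pads) lies 19 mm behind it; z points along the fingers, y is the line along which they close (so a half turn about z gives the same grasp; the last joint's range is limited). The gripper opens to 85 mm and grips with 20 to 120 N. Pads are 22 mm wide; open, the fingers measure 114 mm over their backs; the gripper's body (76 mm by 85 mm) begins 54 mm behind the grasp point. The pads swing forward as they close: fully open they stand 13 mm farther back than shut.
Start: joints at [-4.893, 7.471, 85.268, -0, 87.261, -4.893], TCP at [600.004, 0.022, 206.792] pointing down, gripper open.
Joint ranges: [-169.43, 169.43], [-51.17, 129.36], [1.28, 143.12], [-76.62, 256.62], [0, 156.53], [-152.29, 152.29]. Speed limits (degrees/s): [136.94, 136.94, 159.86, 180, 180, 180].

## Interface

Orientations are given as [roll, pitch, yaw] about the fixed x, y, z axes, in that order (R = Rz(yaw) Ry(pitch) Rx(roll)).
In Python, from bench import sense, eyes, job, models gives the robot as it stands. The module is installed in compiled form; this text tells all that it offers.
- The arm moves only by the tool apply_moves, never from a script. Its argument "rows" is a list of rows, each a list of 6 numbers: the shift along the tool's x, y, z in mm, then the turn, a rotation vector about the tool's x, y, z in rad. In form: [[dx, dy, dz, rx, ry, rz], ...]. A call has exactly 5 rows; each row shifts and turns the commanded pose from where the row before left it, along the tool's axes as they then stand; what a row does not reach is not made up. A row lasts 1/8 s, in which the tool goes at most 62.5 mm and 10.7 degrees, less where a joint would pass 70% of its speed; a pose out of reach is approached as far as the arm can. A call is refused whole if a number of a shift passes 62.5 or a number of a turn 0.188, either way. A call with a gripper value outside its range is refused whole. "fingers" is the finger opening in mm, from 0 to 85.4, set as the call begins (left out, the last holds). The fingers move at their own pace and stop on an object; "grip_force" is the grip in N (left out, the last holds). Time passes only in rows, so rows that do not move let the fingers close, or fill a call up. It gives the time, the measured TCP pose, the force, the opening and the grip force at its end, in the units of the state.
- sense(): the state, without advancing time (a new reading comes with each control period).
- eyes.snapshot(name): name is "scene" or "side" or "wrist"; returns (picture, depth): 420x560x3 uint8, red, green, blue; 420x560 float32, mm along the optical axis (not along the pixel's ray), 0 where there is no reading.
- eyes.get_calibration(name): a dict with "intrinsics" (3x3 intrinsics, pixels), "R" (3x3) and "t" (3): a world point X has camera coordinates R X + t; the wrist camera has in their place "mount" (4x4, takes a point from camera to tool coordinates, whose origin is the TCP and whose axes are the flange's). Camera axes: x right, y down, z forward; pixel columns grow to the right and rows downward; lengths in mm; the calibration is good to about 2 mm. A picture is of the moment at which its call begins: read the wrist's pose just before it. get_calibration takes no time and is no camera call.
- job.hand_in(): hands the job in; it is judged then, once.
Trained networks look in the newest picture that a camera, given by its name, has taken for a name from the list of things; names that differ only in an ending like _2 or _b are one class to them, and where a whole thing is asked for, a point or a joint stands for the part that bears it (a point fixed in the world has none). Each returns a list of dicts, best first, with "confidence" (0 to 1); they miss things now and then, are a little off and sometimes report something else, mostly with a low value. They report only what shows in the picture. A call takes as long as a camera call. They do not tell look-alikes from the thing itself.
- models.boxes_of(name, camera): "xyz" ([x, y, z] in mm, in world coordinates, good to about 4 mm: the middle of the surface that is visible of it).
- models.cut_out(name, camera): "pixels" (420x560 bool, what is visible of it).
- models.place_of(name, camera): "xyz" ([x, y, z] in mm, in world coordinates, good to about 4 mm: a listed point, or the origin of a listed thing).
The state is a dict: "time": time; "joint_pos": joint angles; "qd": joint speeds; "joint_efforts": joint torques, N m; "tool_pos": TCP position; "tcp_rot": TCP orientation; "ft_force": force on the tool from outside, world axes, zero at the start; "wrist_torque": the same for the moment, N m; "finger_gap": finger opening in mm; "grip_force": force on a finger pad.
Only numpy, scipy, OpenCV 4.12 (cv2) and the standard library are available. Lean on these libraries where they do the work, as an engineer would, in place of code of your own. Each camera call takes 0.05 s, during which the arm holds its last target. There are 200 camera calls.

## Working session

There is one attempt and no reset: what is moved stays moved. The work goes in short steps, Python scripts to look and compute and a tool call to move; the robot and the scene stay as the last step left them, time stands still between calls to the robot, and variables do not carry over. Pictures are saved under pics/ and viewed, at most 10 in all, crops included, and the job is handed in when it is done.

Besides the shell and the picture viewer there is one more tool, called after ">>>" as name(argument=value, ...) on one line, values as JSON. apply_moves: Moves the arm, as the interface text tells. Its arguments: {"type":"object","properties":{"rows":{"type":"array"},"fingers":{"type":"number"},"grip_force":{"type":"number"}},"required":["rows"]}

```bash
mkdir -p pics
python3 - <<'E'
from bench import sense, eyes, models
import cv2, numpy as np
s=sense(); print(s['time'],s['tool_pos'],s['tcp_rot'],s['finger_gap'])
for c in ['scene','side']:
    p,d=eyes.snapshot(c); cv2.imwrite(f'pics/{c}0.png',p[:,:,::-1])
    k=eyes.get_calibration(c); K=k['intrinsics']
    for n in ['pump','plunger_top','pin_tip','lever_base','lever_tip','jar','collar']:
        for r in models.place_of(n,c)[:3]:
            x=np.array(r['xyz']); q=K@(k['R']@x+k['t']); print(c,n,round(r['confidence'],2),x.round(0),(q[:2]/q[2]).round())
print(sense()['time'])
E
```

```text
0.0 [5.99399572e+02 7.06942460e-02 2.05748896e+02] [-1.79894079e+02 -8.48835515e-03  9.00010974e+01] 85.40887617174849
scene pump 0.85 [ 325. -201.   -2.] [181. 230.]
scene pump 0.68 [287. 191.  -1.] [272. 182.]
scene pump 0.63 [537. -26.  -2.] [269. 238.]
scene plunger_top 0.68 [543. -65.  96.] [259. 217.]
scene plunger_top 0.51 [294. 159.  97.] [265. 161.]
scene plunger_top 0.4 [ 339. -236.   95.] [168. 210.]
scene lever_base 0.81 [ 602. -189.    2.] [237. 272.]
scene lever_tip 0.43 [ 564. -206.   94.] [221. 241.]
scene jar 0.61 [502. 136.  -0.] [301. 213.]
scene collar 0.63 [451. -50.  -1.] [245. 228.]
side pump 0.96 [539. -24.  -1.] [287. 233.]
side pump 0.75 [ 318. -204.   -4.] [246. 311.]
side pump 0.71 [286. 191.  -1.] [172. 219.]
side plunger_top 0.71 [291. 155.  94.] [174. 199.]
side plunger_top 0.7 [ 439. -458.    1.] [354. 370.]
side plunger_top 0.52 [547. -61.  98.] [298. 212.]
side pin_tip 0.65 [548. -59. 100.] [298. 211.]
side pin_tip 0.48 [ 310. -162.   72.] [234. 279.]
side lever_base 0.98 [ 599. -191.    0.] [340. 263.]
side lever_tip 0.68 [ 564. -205.   94.] [335. 245.]
side jar 0.57 [506. 140.  -4.] [249. 206.]
side collar 0.58 [452. -56.  -0.] [265. 251.]
0.8
```

View pics/scene0.png

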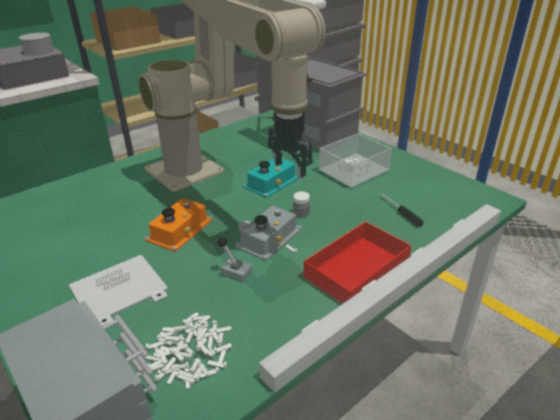

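View pics/side0.png

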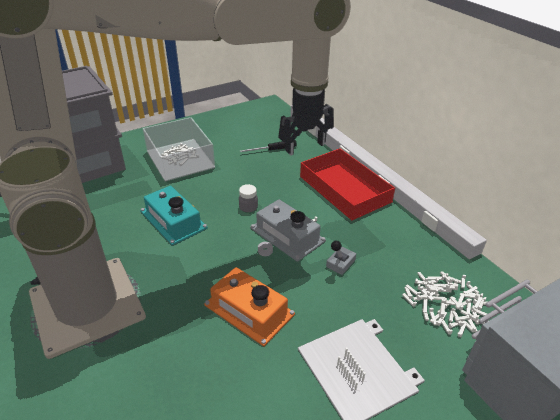

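The candidates for the pump are orange at (181,230), turquoise at (272,182) and grey at (269,238) in the scene view. I choose the grey one. The valve block is at (237,272) with its lever ball at (221,241). Next I close the fingers and move over the plunger to look closer.

>>> apply_moves(rows=[[-12.6,-11,0,0,0,0],[-12.6,-11,0,0,0,0],[-12.6,-11,0,0,0,0],[-12.6,-11,0,0,0,0],[-12.6,-11,0,0,0,0]], fingers=0)

```text
time: 1.42
tool_pos: [544.1, -64.0, 206.9]
tcp_rot: [180.0, 0.0, 90.0]
ft_force: [-0.6, -0.3, -0.5]
finger_gap: 0.2
grip_force: 0.0
```

```bash
cat > h.py <<'E'
from bench import sense, eyes, models
import cv2, numpy as np
from scipy.spatial.transform import Rotation as Ro
def cal(c):
    k=eyes.get_calibration(c); K=np.array(k['intrinsics'])
    if c!='wrist': return K,np.array(k['R']),np.array(k['t'])
    s=sense(); T=np.eye(4); T[:3,:3]=Ro.from_euler('xyz',s['tcp_rot'],degrees=True).as_matrix(); T[:3,3]=s['tool_pos']
    M=np.linalg.inv(T@np.array(k['mount'])); return K,M[:3,:3],M[:3,3]
def proj(C,x):
    q=C[0]@(C[1]@np.array(x)+C[2]); return (q[:2]/q[2]).round()
def cloud(C,d):
    v,u=np.mgrid[:420,:560]; r=np.stack([u,v,np.ones_like(u)],-1)@np.linalg.inv(C[0]).T
    return (r*d[...,None]-C[2])@C[1]
def find(c,names,C):
    for n in names:
        for r in models.place_of(n,c)[:2]:
            x=np.array(r['xyz']); print(c,n,round(r['confidence'],2),x.round(0),proj(C,x))
E
python3 - <<'E'
from h import *
s=sense(); print(s['time'],s['tool_pos'],s['tcp_rot'],s['finger_gap'],s['ft_force'])
C=cal('wrist'); p,d=eyes.snapshot('wrist'); cv2.imwrite('pics/w1.png',p[:,:,::-1])
find('wrist',['pump','plunger_top','pin_tip','lever_base','lever_tip'],C)
X=cloud(C,d); np.save('X.npy',X)
E
```

```text
1.425 [544.13369424 -64.01295038 206.90522681] [1.79989480e+02 2.95366675e-03 8.99779441e+01] 0.19324144173488156 [-0.56284716 -0.28394604 -0.50940806]
wrist pump 0.8 [536. -29.  -1.] [271. 141.]
wrist pump 0.72 [ 322. -204.   -7.] [ 98. 285.]
wrist plunger_top 0.88 [ 336. -235.   96.] [ 65. 368.]
wrist plunger_top 0.62 [544. -58.  94.] [279. 191.]
wrist pin_tip 0.73 [525.  18.  73.] [255.  94.]
wrist pin_tip 0.57 [ 308. -165.   72.] [ 37. 292.]
wrist lever_base 0.87 [ 601. -192.   -2.] [327. 278.]
wrist lever_tip 0.48 [546. -61.  95.] [281. 194.]
```

View pics/w1.png

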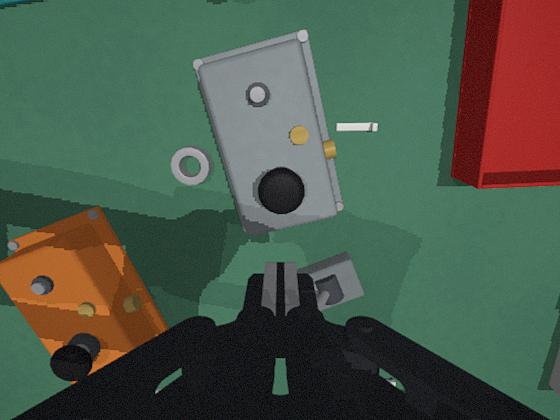

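The wrist view shows the grey pump with the plunger head at (281,190), the pin at (257,94) and the lever block at (330,285), partly behind the fingers. This confirms the choice. I'll measure from depth.

Run:
```python
from h import *
X=np.load('X.npy'); 
def reg(u,v,r,lo,hi):
    m=np.zeros((420,560),np.uint8); cv2.circle(m,(u,v),r,1,-1); P=X[m>0]; P=P[(P[:,2]>lo)&(P[:,2]<hi)]
    print(len(P),((P.max(0)+P.min(0))/2).round(1),np.median(P,0).round(1),np.ptp(P,axis=0).round(1))
reg(281,190,30,88,105)
reg(257,94,14,66,110)
reg(330,280,40,15,35)
```

```text
1676 [545.8 -59.3  92. ] [545.8 -58.   93.6] [38.6 38.7  8. ]
276 [526.7  18.   70.4] [526.8  17.7  72.8] [18.4 18.1  8.8]
1745 [ 606.4 -185.5   25. ] [ 609.2 -178.1   24.8] [68.3 64.7 19.9]
```

>>> apply_moves(rows=[[2,0.7,25,0,0,0],[2.5,0.7,25,0,0,0],[0,0,25,0,0,0],[0,0,20,0,0,0],[0,0,7,0,0,0]])

```text
time: 2.35
tool_pos: [545.6, -58.0, 103.2]
tcp_rot: [-179.9, -0.0, 90.0]
ft_force: [0.3, 0.2, 0.1]
finger_gap: 0.0
grip_force: 0.0
```

>>> apply_moves(rows=[[0,0,6,0,0,0],[0,0,6,0,0,0],[0,0,6,0,0,0],[0,0,5.5,0,0,0],[0,0,0,0,0,0]])

```text
time: 2.98
tool_pos: [546.0, -58.4, 80.8]
tcp_rot: [-180.0, -0.0, 90.0]
ft_force: [-0.3, -0.3, -0.0]
finger_gap: -0.0
grip_force: 0.0
```

The force is zero at z 81, where I expected about 16 N, so I look before going on.

Run:
```python
from h import *
s=sense(); print(s['tool_pos'],s['ft_force'],s['joint_efforts'])
p,d=eyes.snapshot('side'); C=cal('side'); find('side',['plunger_top','pin_tip'],C); print(proj(C,s['tool_pos']))
a=cv2.resize(p[150:270,230:390,::-1],None,fx=2.5,fy=2.5)
p,d=eyes.snapshot('wrist'); b=cv2.resize(p[50:290,180:400,::-1],(350,382))[:300]
cv2.imwrite('pics/c2.png',np.hstack([a,b]))
print(sense()['ft_force'])
```

```text
[546.02020057 -58.41468103  80.76097004] [-0.31878896 -0.26844784 -0.04454203] [-1.51798292e-02 -5.14700997e+01 -4.67369914e+01 -8.06554635e-04
 -1.32032284e-01  4.87726902e-05]
side plunger_top 0.77 [ 333. -231.   97.] [257. 287.]
side plunger_top 0.64 [547. -58.  99.] [297. 212.]
side pin_tip 0.49 [ 309. -160.   70.] [233. 279.]
side pin_tip 0.49 [536. -21.   1.] [286. 233.]
[297. 217.]
[-0.40308519  0.10383356  0.171572  ]
```

View pics/c2.png

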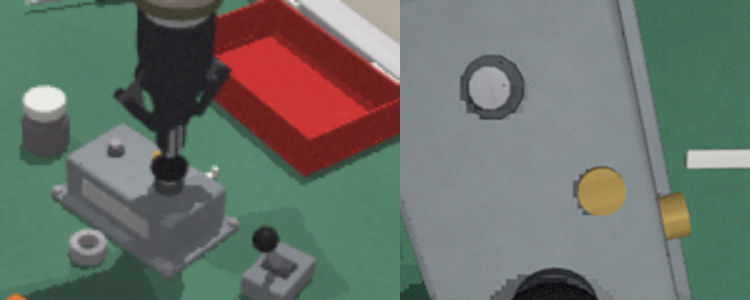

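The fingers are over the head but seem not to press it yet. I continue slowly, watching the force.

>>> apply_moves(rows=[[0,0,1,0,0,0],[0,0,1,0,0,0],[0,0,1,0,0,0],[0,0,1,0,0,0],[0,0,0,0,0,0]])

```text
time: 3.8
tool_pos: [546.3, -58.5, 77.1]
tcp_rot: [-180.0, -0.0, 90.0]
ft_force: [-0.3, 0.8, -0.2]
finger_gap: -0.3
grip_force: 0.0
```

Run:
```python
from h import *
for c in ['side','scene','wrist']:
    C=cal(c); p,d=eyes.snapshot(c); X=cloud(C,d)
    x=np.array(sense()['tool_pos']); r=np.hypot(X[...,0]-545.5,X[...,1]+59.5)
    g=p.max(2)
    m=(r<22)&(X[...,2]>66)&(X[...,2]<130)&(d>0)
    h,e=np.histogram(X[m][:,2],bins=np.arange(66,131,4)); print(c,dict(zip(e[:-1].astype(int),h)))
    m=(np.hypot(X[...,0]-526.8,X[...,1]-17.8)<7)&(X[...,2]>50)&(d>0); print('pin',m.sum(),np.percentile(X[m][:,2],[50,90]) if m.any() else 0)
    if c=='wrist': cv2.imwrite('pics/w3.png',p[:,:,::-1])
    if c=='side': cv2.imwrite('pics/s3.png',cv2.resize(p[170:250,250:350,::-1],None,fx=6,fy=6))
```

```text
side {np.int64(66): np.int64(35), np.int64(70): np.int64(2), np.int64(74): np.int64(0), np.int64(78): np.int64(3), np.int64(82): np.int64(10), np.int64(86): np.int64(23), np.int64(90): np.int64(59), np.int64(94): np.int64(27), np.int64(98): np.int64(2), np.int64(102): np.int64(2), np.int64(106): np.int64(11), np.int64(110): np.int64(14), np.int64(114): np.int64(12), np.int64(118): np.int64(11), np.int64(122): np.int64(16), np.int64(126): np.int64(10)}
pin 16 [71.37571851 73.8258456 ]
scene {np.int64(66): np.int64(23), np.int64(70): np.int64(4), np.int64(74): np.int64(2), np.int64(78): np.int64(4), np.int64(82): np.int64(11), np.int64(86): np.int64(19), np.int64(90): np.int64(57), np.int64(94): np.int64(12), np.int64(98): np.int64(3), np.int64(102): np.int64(5), np.int64(106): np.int64(5), np.int64(110): np.int64(8), np.int64(114): np.int64(16), np.int64(118): np.int64(11), np.int64(122): np.int64(13), np.int64(126): np.int64(13)}
pin 17 [69.92845455 73.10629155]
wrist {np.int64(66): np.int64(239), np.int64(70): np.int64(0), np.int64(74): np.int64(0), np.int64(78): np.int64(0), np.int64(82): np.int64(61), np.int64(86): np.int64(378), np.int64(90): np.int64(1638), np.int64(94): np.int64(516), np.int64(98): np.int64(0), np.int64(102): np.int64(10), np.int64(106): np.int64(182), np.int64(110): np.int64(282), np.int64(114): np.int64(310), np.int64(118): np.int64(341), np.int64(122): np.int64(348), np.int64(126): np.int64(407)}
pin 716 [73.09031045 74.06571816]
```

View pics/s3.png

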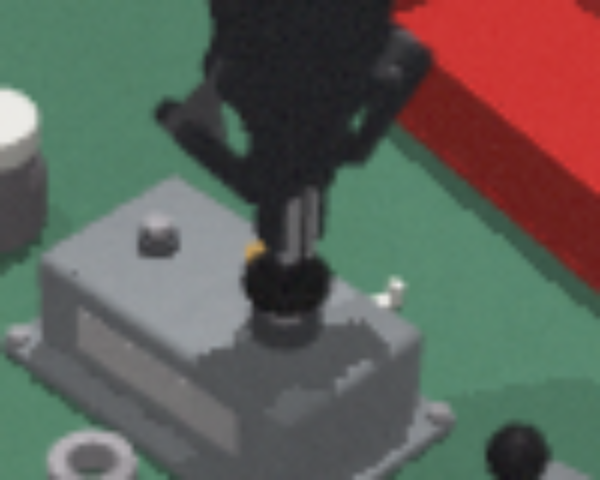

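The plunger is still up at about 95, and the visible fingertips end at about 102. The tips therefore sit some 25 mm above the reported TCP. I keep going down, guided by force.

>>> apply_moves(rows=[[0,0,2,0,0,0],[0,0,2,0,0,0],[0,0,2,0,0,0],[0,0,1,0,0,0],[0,0,0,0,0,0]])

```text
time: 4.58
tool_pos: [546.4, -58.5, 70.4]
tcp_rot: [-180.0, -0.0, 90.0]
ft_force: [-1.5, 0.2, 0.8]
finger_gap: 0.1
grip_force: 0.8
```

>>> apply_moves(rows=[[0,0,1,0,0,0],[0,0,1,0,0,0],[0,0,1,0,0,0],[0,0,1,0,0,0],[0,0,0,0,0,0]])

```text
time: 5.2
tool_pos: [546.5, -58.5, 66.5]
tcp_rot: [180.0, 0.0, 90.0]
ft_force: [-3.2, 0.9, 6.4]
finger_gap: 0.0
grip_force: 2.9
```

I have contact near z 68, so the stop should be near z 53.

>>> apply_moves(rows=[[0,0,3,0,0,0],[0,0,3,0,0,0],[0,0,3,0,0,0],[0,0,2,0,0,0],[0,0,0,0,0,0]])

```text
time: 5.82
tool_pos: [546.7, -58.5, 56.6]
tcp_rot: [180.0, 0.0, 90.0]
ft_force: [-7.4, 1.6, 14.0]
finger_gap: 0.2
grip_force: 7.0
```

```bash
cat > chk.py <<'E'
from h import *
import sys
C=cal('wrist'); p,d=eyes.snapshot('wrist'); X=cloud(C,d)
s=sense(); print(s['time'],s['tool_pos'].__class__ and np.round(s['tool_pos'],1),np.round(s['ft_force'],1))
m=(np.hypot(X[...,0]-526.8,X[...,1]-17.8)<10)&(X[...,2]>64)&(d>0); print('pin',m.sum(),np.percentile(X[m][:,2],[50,90]),np.median(X[m],0))
r=np.hypot(X[...,0]-545.5,X[...,1]+59.5); m=(r<19)&(X[...,1]>-50)&(X[...,2]>62)&(X[...,2]<99)&(d>0); print('plunger',m.sum(),np.percentile(X[m][:,2],[50,90]) if m.any() else 0)
cv2.imwrite(sys.argv[1],p[:,:,::-1])
E
python3 chk.py pics/w4.png
```

```text
5.875 [546.7 -58.5  56.6] [-7.5  0.7 14.3]
pin 1664 [67.07780311 75.80311862] [527.45493571  18.06691978  67.07780311]
plunger 1735 [79.71458885 94.67435011]
```

>>> apply_moves(rows=[[0,0,1.5,0,0,0],[0,0,1,0,0,0],[0,0,1,0,0,0],[0,0,1,0,0,0],[0,0,0,0,0,0]])

```text
time: 6.5
tool_pos: [547.1, -58.6, 55.0]
tcp_rot: [179.9, 0.0, 90.0]
ft_force: [-18.5, 2.4, 36.6]
finger_gap: -0.5
grip_force: 18.7
```

```bash
python3 chk.py pics/w5.png
```

```text
6.55 [547.1 -58.6  55. ] [-19.6   3.4  37.1]
pin 1695 [67.17050404 76.6693589 ] [527.50517735  18.07248155  67.17050404]
plunger 1789 [78.40219286 94.45752672]
```

View pics/w5.png

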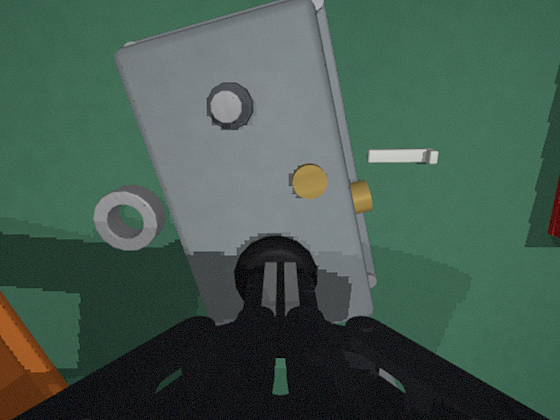

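The head is at the stop, with force jumping to 37 N at z 55, and the pin has risen a little. Now a full release.

>>> apply_moves(rows=[[0,0,-6,0,0,0],[0,0,-6,0,0,0],[0,0,-6,0,0,0],[0,0,-6,0,0,0],[0,0,0,0,0,0]])

```text
time: 7.18
tool_pos: [546.5, -58.5, 74.9]
tcp_rot: [180.0, 0.0, 90.0]
ft_force: [0.5, 0.2, -0.5]
finger_gap: 0.2
grip_force: 0.0
```

```bash
python3 chk.py pics/w6.png
```

```text
7.225 [546.2 -58.5  74.5] [ 0.   0.3 -0.1]
pin 1337 [66.9490792  76.60056667] [527.34996899  18.09843178  66.9490792 ]
plunger 1552 [91.73565678 94.05980854]
```

>>> apply_moves(rows=[[0,0,7,0,0,0],[0,0,7,0,0,0],[0,0,6,0,0,0],[0,0,3,0,0,0],[0,0,0,0,0,0]])

```text
time: 7.85
tool_pos: [547.3, -58.6, 55.1]
tcp_rot: [179.9, 0.0, 90.0]
ft_force: [-14.2, 2.9, 32.2]
finger_gap: -0.0
grip_force: 16.1
```

```bash
python3 chk.py pics/w7.png
```

```text
7.9 [547.3 -58.6  55.1] [-14.7   3.2  32.2]
pin 1704 [81.05512553 82.78092787] [528.09556753  18.16175047  81.05512553]
plunger 1802 [78.4866737 94.313793 ]
```

The pin gained 6 mm, from 76.6 to 82.8. I repeat the cycle.

>>> apply_moves(rows=[[0,0,-7,0,0,0],[0,0,-7,0,0,0],[0,0,-6,0,0,0],[0,0,-3,0,0,0],[0,0,0,0,0,0]])

```text
time: 8.52
tool_pos: [546.0, -58.4, 74.2]
tcp_rot: [-180.0, -0.0, 90.0]
ft_force: [0.1, 0.2, -0.3]
finger_gap: 0.0
grip_force: 0.0
```

>>> apply_moves(rows=[[0,0,7,0,0,0],[0,0,7,0,0,0],[0,0,6,0,0,0],[0,0,3,0,0,0],[0,0,0,0,0,0]])

```text
time: 9.15
tool_pos: [547.2, -58.6, 55.1]
tcp_rot: [179.9, 0.0, 90.0]
ft_force: [-14.0, 2.4, 31.2]
finger_gap: -0.0
grip_force: 16.2
```

>>> apply_moves(rows=[[0,0,-7,0,0,0],[0,0,-7,0,0,0],[0,0,-6,0,0,0],[0,0,-3,0,0,0],[0,0,0,0,0,0]])

```text
time: 9.78
tool_pos: [546.1, -58.4, 74.3]
tcp_rot: [-180.0, -0.0, 90.0]
ft_force: [0.6, 0.5, 0.7]
finger_gap: 0.1
grip_force: 0.0
```

>>> apply_moves(rows=[[0,0,7,0,0,0],[0,0,7,0,0,0],[0,0,6,0,0,0],[0,0,3,0,0,0],[0,0,0,0,0,0]])

```text
time: 10.4
tool_pos: [547.2, -58.6, 55.1]
tcp_rot: [179.9, 0.0, 90.0]
ft_force: [-14.1, 2.9, 32.5]
finger_gap: -0.0
grip_force: 16.2
```

>>> apply_moves(rows=[[0,0,-7,0,0,0],[0,0,-7,0,0,0],[0,0,-6,0,0,0],[0,0,-3,0,0,0],[0,0,0,0,0,0]])

```text
time: 11.02
tool_pos: [546.0, -58.4, 74.2]
tcp_rot: [-180.0, -0.0, 90.0]
ft_force: [1.6, -0.3, -0.3]
finger_gap: 0.1
grip_force: 0.0
```

```bash
python3 chk.py pics/w8.png
```

```text
11.075 [545.9 -58.4  74.1] [-0.1  0.3 -0.3]
pin 1449 [93.29407359 94.76175897] [528.28420251  18.18886625  93.29407359]
plunger 1558 [91.79329283 94.08376599]
```

>>> apply_moves(rows=[[0,0,7,0,0,0],[0,0,7,0,0,0],[0,0,6,0,0,0],[0,0,3,0,0,0],[0,0,0,0,0,0]])

```text
time: 11.7
tool_pos: [547.2, -58.6, 55.1]
tcp_rot: [179.9, 0.0, 90.0]
ft_force: [-14.1, 2.4, 31.4]
finger_gap: -0.2
grip_force: 15.9
```

>>> apply_moves(rows=[[0,0,-7,0,0,0],[0,0,-7,0,0,0],[0,0,-6,0,0,0],[0,0,-3,0,0,0],[0,0,0,0,0,0]])

```text
time: 12.32
tool_pos: [546.1, -58.4, 74.3]
tcp_rot: [-180.0, -0.0, 90.0]
ft_force: [0.1, -1.1, 0.1]
finger_gap: -0.0
grip_force: 0.0
```

```bash
python3 chk.py pics/w9.png
```

```text
12.375 [546.  -58.4  74.1] [-0.2  0.1 -0.7]
pin 1548 [ 99.34739328 100.82922135] [528.3753079   18.00661563  99.34739328]
plunger 1549 [91.79737551 94.06871558]
```

The pin reads 101 mm, fully out. One harmless extra press for certainty, then I lift away and travel towards the lever.

>>> apply_moves(rows=[[0,0,7,0,0,0],[0,0,7,0,0,0],[0,0,6,0,0,0],[0,0,3,0,0,0],[0,0,0,0,0,0]])

```text
time: 13.0
tool_pos: [547.2, -58.6, 55.1]
tcp_rot: [179.9, 0.0, 90.0]
ft_force: [-14.2, 1.6, 31.2]
finger_gap: -0.2
grip_force: 15.8
```

>>> apply_moves(rows=[[0,0,-7,0,0,0],[0,0,-10,0,0,0],[0,0,-40,0,0,0],[0,0,-40,0,0,0],[0,0,-26,0,0,0]])

```text
time: 13.62
tool_pos: [546.8, -58.6, 176.2]
tcp_rot: [179.9, 0.0, 90.0]
ft_force: [-0.5, 0.4, -0.6]
finger_gap: 0.3
grip_force: 0.0
```

>>> apply_moves(rows=[[-40,-4,0,0,0,0],[-40,-4,0,0,0,0],[-40,-4,0,0,0,0],[-40,-4,0,0,0,0],[-32,-2,0,0,0,0]])

```text
time: 14.25
tool_pos: [527.7, -251.9, 173.7]
tcp_rot: [-179.9, -0.0, 90.0]
ft_force: [0.7, 0.4, 0.7]
finger_gap: -0.2
grip_force: 0.0
```

Run:
```python
from h import *
import time
s=sense(); print(s['time'],np.round(s['tool_pos'],1))
for c in ['wrist','side']:
    C=cal(c); p,d=eyes.snapshot(c); X=cloud(C,d); find(c,['lever_base','lever_tip','pin_tip','plunger_top'],C)
    m=(np.hypot(X[...,0]-565,X[...,1]+205)<28)&(X[...,2]>80)&(X[...,2]<110)&(d>0)&(p.max(2)<110); P=X[m]; print(c,len(P),((P.max(0)+P.min(0))/2).round(1),np.ptp(P,axis=0).round(1))
    if c=='wrist': cv2.imwrite('pics/w10.png',p[:,:,::-1])
    m=(np.hypot(X[...,0]-527,X[...,1]-18)<10)&(X[...,2]>64)&(d>0); print('pin',m.sum(),np.percentile(X[m][:,2],90) if m.any() else 0)
```

```text
14.25 [ 527.7 -251.9  173.7]
wrist lever_base 0.9 [ 599. -188.    1.] [355. 115.]
wrist lever_tip 0.95 [ 564. -203.   90.] [330. 143.]
wrist plunger_top 0.59 [ 333. -235.   94.] [ 10. 189.]
wrist 1084 [ 564.3 -203.9   98.8] [24.7 25.2 15.5]
pin 0 0
side lever_base 0.76 [ 596. -190.    3.] [339. 262.]
side lever_tip 0.48 [ 564. -205.   94.] [336. 244.]
side lever_tip 0.32 [ 438. -457.   -0.] [353. 370.]
side pin_tip 0.58 [525.  18.  97.] [275. 199.]
side pin_tip 0.38 [ 311. -163.   72.] [234. 279.]
side plunger_top 0.63 [291. 153.  94.] [175. 200.]
side plunger_top 0.52 [ 331. -234.   93.] [257. 290.]
side 89 [ 563.  -208.1   95.7] [24.5 25.3 23.1]
pin 53 99.84211055851486
```

View pics/w10.png

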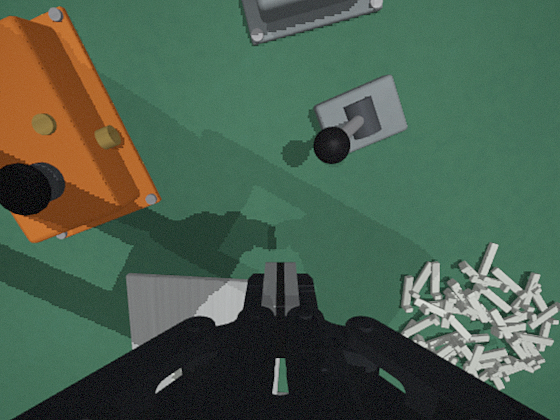

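Ball at (330,143), which is (564,-204,92). The block's +x points along world yaw 22.5°. Before the push I check how low the knuckles hang relative to the fingertips, using wrist depth.

Run:
```python
from h import *
k=eyes.get_calibration('wrist'); M=np.array(k['mount']); print(M.round(2))
p,d=eyes.snapshot('wrist'); K=np.array(k['intrinsics'])
v,u=np.mgrid[:420,:560]; r=np.stack([u,v,np.ones_like(u)],-1)@np.linalg.inv(K).T*d[...,None]
P=(r@M[:3,:3].T+M[:3,3])[(d>0)]; P=P[(P[:,2]<10)&(abs(P[:,0])<80)]
for a in range(-100,100,10):
    q=P[(P[:,1]>=a)&(P[:,1]<a+10)]
    if len(q): print(a,len(q),np.percentile(q[:,2],[90,99,100]).round(0),q[:,0].min().round(0),q[:,0].max().round(0))
```

```text
[[  -0.     -0.95   -0.31   79.95]
 [   1.     -0.      0.      0.61]
 [  -0.     -0.31    0.95 -166.93]
 [   0.      0.      0.      1.  ]]
-60 783 [-100.  -98.  -95.] 11.0 14.0
-50 2443 [-92. -86. -84.] 7.0 14.0
-40 4484 [-80. -75. -72.] -9.0 14.0
-30 3121 [-76. -70. -67.] -9.0 15.0
-20 3286 [-68. -37. -30.] 3.0 19.0
-10 5414 [-48. -32. -28.] -11.0 19.0
0 5130 [-47. -31. -28.] -12.0 19.0
10 3777 [-65. -35. -30.] 6.0 19.0
20 2866 [-75. -69. -67.] -10.0 15.0
30 4531 [-79. -74. -70.] -9.0 14.0
40 2706 [-91. -85. -82.] 4.0 14.0
50 1052 [-99. -96. -94.] 10.0 14.0
60 1 [-107. -107. -107.] 11.0 11.0
```

Tips are 27 mm behind the TCP and knuckles 67 mm behind. With TCP z at 58 the knuckles clear the ball's 115 mm top. I descend behind the ball with the fingers turned to the push direction.

>>> apply_moves(rows=[[15,-5,0,0,0,0],[14,-5,0,0,0,0],[0,0,20,0,0,-0.131],[0,0,20,0,0,-0.131],[0,0,20,0,0,-0.131]])

```text
time: 15.42
tool_pos: [518.2, -220.3, 114.4]
tcp_rot: [180.0, 0.0, 112.8]
ft_force: [0.9, -0.9, 0.5]
finger_gap: 0.1
grip_force: 0.0
```

>>> apply_moves(rows=[[0,0,20,0,0,0],[0,0,20,0,0,0],[0,0,10,0,0,0],[0,0,4,0,0,0],[0,0,0,0,0,0]])

```text
time: 16.05
tool_pos: [518.6, -221.6, 61.0]
tcp_rot: [180.0, 0.0, 112.5]
ft_force: [-0.4, 0.1, 0.2]
finger_gap: -0.0
grip_force: 0.0
```

Run:
```python
from h import *
s=sense(); x=np.array(s['tool_pos']); print(s['time'],x.round(1),np.round(s['tcp_rot'],1))
R=Ro.from_euler('xyz',s['tcp_rot'],degrees=True).as_matrix()
for q in ([564,-204,92],[634.5,-175,92]): print((R.T@(np.array(q)-x)).round(1))
```

```text
16.05 [ 518.6 -221.6   61. ] [180.    0.  112.5]
[ -1.1  48.7 -31. ]
[ -1.3 124.9 -31. ]
```

>>> apply_moves(rows=[[0,8,3,0,0,0],[0,10,0,0,0,0],[0,10,0,0,0,0],[0,10,0,0,0,0],[0,10,0,0,0,0]])

```text
time: 16.68
tool_pos: [563.5, -202.7, 57.8]
tcp_rot: [180.0, 0.0, 112.5]
ft_force: [-1.5, -1.4, 1.5]
finger_gap: -0.1
grip_force: 0.6
```

>>> apply_moves(rows=[[0,10,0,0,0,0],[0,10,0,0,0,0],[0,10,0,0,0,0],[0,10,0,0,0,0],[0,4,0,0,0,0]])

```text
time: 17.3
tool_pos: [603.8, -185.9, 57.6]
tcp_rot: [-180.0, -0.0, 112.5]
ft_force: [-1.1, 0.5, -1.3]
finger_gap: -0.0
grip_force: 0.4
```

```bash
cat > l.py <<'E'
from h import *
s=sense(); x=np.array(s['tool_pos']); print(s['time'],x.round(1),np.round(s['ft_force'],1))
for c in ['side','scene']:
    C=cal(c); p,d=eyes.snapshot(c); find(c,['lever_tip'],C); X=cloud(C,d)
    Y=(X-[599,-189.5,0])[...,:2]@np.array([[.924,-.383],[.383,.924]])
    for z0,z1 in ((50,62),(62,74),(80,107)):
        m=(d>0)&(abs(Y[...,0])<60)&(abs(Y[...,1])<16)&(X[...,2]>z0)&(X[...,2]<z1); 
        if m.any(): print(c,z0,m.sum(),np.percentile(Y[m][:,0],[5,50,95]).round(0))
E
python3 l.py
```

```text
17.3 [ 603.8 -185.9   57.6] [-1.1  0.5 -1.3]
side lever_tip 0.44 [ 629. -181.   96.] [351. 229.]
side 50 22 [ 6. 11. 17.]
side 62 14 [14. 17. 23.]
side 80 97 [-8.  3. 33.]
scene lever_tip 0.47 [ 632. -179.   95.] [245. 249.]
scene 50 12 [11. 16. 21.]
scene 62 13 [17. 21. 26.]
scene 80 152 [-1. 22. 44.]
```

Working well; the tip is near the end of its swing. I push slowly to the stop, watching the force.

>>> apply_moves(rows=[[0,2,0,0,0,0],[0,2,0,0,0,0],[0,2,0,0,0,0],[0,1,0,0,0,0],[0,0,0,0,0,0]])

```text
time: 18.12
tool_pos: [609.6, -183.7, 57.7]
tcp_rot: [-180.0, -0.0, 112.5]
ft_force: [-2.6, -0.5, -0.7]
finger_gap: 0.3
grip_force: 1.3
```

>>> apply_moves(rows=[[0,1,0,0,0,0],[0,1,0,0,0,0],[0,1,0,0,0,0],[0,1,0,0,0,0],[0,0,0,0,0,0]])

```text
time: 18.75
tool_pos: [610.4, -183.3, 57.4]
tcp_rot: [-179.6, -0.1, 112.5]
ft_force: [-17.6, -5.1, 7.5]
finger_gap: 0.2
grip_force: 9.3
```

The stop is reached, with force rising to 18 N. I back off and lift clear.

>>> apply_moves(rows=[[0,-6,0,0,0,0],[0,-12,0,0,0,0],[0,-20,0,0,0,0],[0,-25,0,0,0,0],[0,-25,0,0,0,0]])

```text
time: 19.38
tool_pos: [531.7, -216.0, 58.0]
tcp_rot: [179.9, 0.0, 112.5]
ft_force: [-0.2, -0.4, 0.0]
finger_gap: 0.2
grip_force: 0.0
```

>>> apply_moves(rows=[[-10,-10,-20,0,0,0],[-10,0,-40,0,0,0],[-10,0,-40,0,0,0],[0,0,-30,0,0,0],[0,0,0,0,0,0]])

```text
time: 20.0
tool_pos: [537.3, -249.1, 193.4]
tcp_rot: [179.7, 0.4, 112.5]
ft_force: [1.1, 0.2, 0.4]
finger_gap: -0.0
grip_force: 0.0
```

Run:
```python
from h import *
s=sense(); print(s['time'],np.round(s['tool_pos'],1),np.round(s['ft_force'],1))
ims=[]
for c in ['wrist','side','scene']:
    C=cal(c); p,d=eyes.snapshot(c); X=cloud(C,d); find(c,['lever_tip','pin_tip'],C)
    m=(np.hypot(X[...,0]-634.5,X[...,1]+175)<25)&(X[...,2]>80)&(X[...,2]<110)&(d>0); P=X[m]
    if len(P): print(c,'ball',len(P),((P.max(0)+P.min(0))/2).round(1),np.ptp(P,axis=0).round(1))
    m=(np.hypot(X[...,0]-527,X[...,1]-18)<9)&(X[...,2]>64)&(d>0)
    if m.any(): print('pin',np.percentile(X[m][:,2],[90]))
    if c=='side': ims.append(cv2.resize(p[180:280,240:370,::-1],(390,300),interpolation=2))
    if c=='wrist': ims.append(cv2.resize(p[:,:,::-1],(400,300)))
cv2.imwrite('pics/f.png',np.hstack(ims))
```

```text
20.0 [ 537.3 -249.1  193.4] [1.1 0.2 0.4]
wrist lever_tip 0.61 [ 634. -174.   92.] [431. 160.]
wrist ball 1001 [ 634.3 -174.4   93.2] [24.5 25.2 26.3]
side lever_tip 0.53 [ 636. -174.   95.] [351. 227.]
side lever_tip 0.5 [502. 137.   1.] [248. 206.]
side pin_tip 0.48 [ 314. -160.   73.] [235. 277.]
side pin_tip 0.41 [524.  19.  99.] [275. 199.]
side ball 88 [ 634.4 -179.    94.4] [26.2 24.4 26. ]
pin [99.88069377]
scene lever_tip 0.62 [ 442. -455.    2.] [118. 287.]
scene lever_tip 0.53 [ 634. -177.   92.] [246. 250.]
scene pin_tip 0.44 [527.  14. 102.] [277. 203.]
scene ball 79 [ 636.2 -176.6   95.5] [25.4 24.7 22. ]
pin [99.70916775]
```

View pics/f.png

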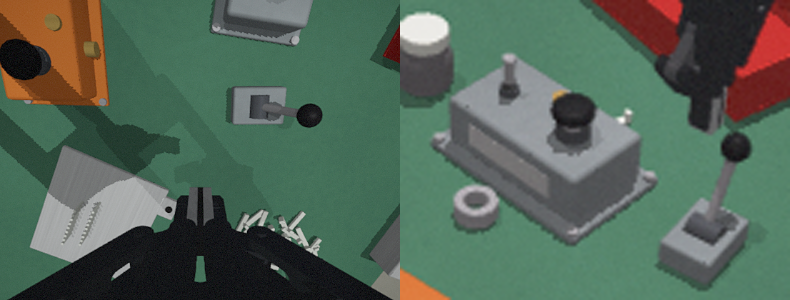

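The lever ball is right over at (310,115) in the left crop, which is (634,-174,92) as expected. The pin is fully out at (510,75) in the right crop, the plunger is up at (573,110), and the bystanders stand undisturbed.

```bash
python3 -c "
from bench import job; print(job.hand_in())"
```

```text
the job is handed in; nothing more can be done
None
```

I pressed the grey pump's plunger six times until the pin stood fully out (about 100 mm above the bench), pushed the valve lever over to its stop, left both free and handed the job in at about 20 s; the hand-in gave no verdict.

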